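# Check a gauge probe on its two references and plug it into the meter's keyed hub

## Robot

A 6-joint arm with a two-finger parallel gripper is mounted at the origin on the work surface. World frame = base frame: x ahead of the robot, y to its left, z up, the work surface at z = 0. Lengths are in m, angles in degrees, forces in N, time in s.
With the tool pointing down it reaches from about 0.15 to 0.775 m from the base axis. Payload 6.1 kg.
Tool frame: the origin (TCP) lies at the very end of the fingers, on their centre line; the grasp point (between the pads) lies 19 mm behind it (ctrl.tcp_to_grasp is the distance from the TCP to the grasp point, in m); x points along the fingers, z is the direction in which the jaws open and shut, and the axes are right-handed (so a half turn about x gives the same grasp; the last joint's range is limited). The gripper opens to 85 mm and grips with 20 to 120 N. Pads are 22 mm wide; open, the fingers measure 114 mm over their backs; the gripper's body (76 mm by 85 mm) begins 54 mm behind the grasp point. The pads swing forward as they close: fully open they stand 13 mm farther back than shut.
Start: joints at [-65.031, 7.208, -2.269, 80.523, 0, 90], TCP at [0.222, -0.476, 0.231] pointing down, gripper open.
Joint ranges: [-155.77, 155.77], [-54.66, 111.73], [-72.52, 77.12], [-102.08, 115.82], [-83.92, 84.16], [-180, 180]. Speed limits (degrees/s): [136.94, 136.94, 172.46, 180, 180, 180].

## Interface

Orientations are given as [roll, pitch, yaw] about the fixed x, y, z axes, in that order (R = Rz(yaw) Ry(pitch) Rx(roll)).
In Python, from workcell import ctrl gives the robot as it stands. Calls block until the motion is done:
- ctrl.move_ptp(position, orientation): joint-space move of the TCP to a pose.
- ctrl.line_to(position, v=0.15, attitude=None, stop_force=None): straight line of the TCP; attitude=None keeps the orientation; v is the mean speed in m/s. With stop_force (N) it stops when the force on the tool has changed by that much, and returns True; else False.
- ctrl.move_joints(angles): joint-space move.
- ctrl.grip(opening): opening from 0.0 (shut) to 1.0 (fully open); the grip force is fixed at half the most; returns when the fingers have stopped.
- ctrl.sleep(seconds).
- ctrl.solve_ik(position, orientation): joint angles nearest the present ones, or None.
- ctrl.sense(): the state.
- ctrl.grab_frame(name): name is "side" or "top"; returns the picture (384x512x3 uint8, red, green, blue); there is no depth.
- ctrl.camera_model(name): a dict with "mtx" (3x3 intrinsics, pixels), "rvec" (rotation vector, rad) and "tvec" (3), from world to camera coordinates, as OpenCV has them. Camera axes: x right, y down, z forward; pixel columns grow to the right and rows downward; lengths in m; the calibration is good to about 2 mm. A picture is of the moment at which its call begins. camera_model takes no time and is no camera call.
A pose or a line that the arm cannot do raises ctrl.Unreachable and nothing moves.
- ctrl.finish_job(): hands the job in, once; it reports no verdict.
Trained networks look in the newest picture that a camera, given by its name, has taken for a name from the list of things; names that differ only in an ending like _2 or _b are one class to them, and where a whole thing is asked for, a point or a joint stands for the part that bears it (a point fixed in the world has none). Each returns a list of dicts, best first, with "score" (0 to 1); they miss things now and then, are a little off and sometimes report something else, mostly with a low value. They report only what shows in the picture. A call takes as long as a camera call. They do not tell look-alikes from the thing itself.
- ctrl.spot_in(target, camera): "xyz" ([x, y, z] in m, in world coordinates, good to about 4 mm: the middle of the surface that is visible of it).
The state is a dict: "time": time; "q": joint angles; "joint_velocities": joint speeds; "effort": joint torques, N m; "ee_pos": TCP position; "tcp_rot": TCP orientation; "contact_force": force on the tool from outside, world axes, zero at the start; "torque": the same for the moment, N m; "finger_gap": opening from 0.0 (shut) to 1.0 (fully open).
Only numpy, scipy, OpenCV 4.12 (cv2) and the standard library are available. Lean on these libraries where they do the work, as an engineer would, in place of code of your own. Each camera call takes 0.05 s, during which the arm holds its last target.

## Task

Take the probe out of its stand and press its tip down onto the round steel pad and then onto the square steel pad, so that each pad sinks under it. Then push the probe's shaft upright into the meter's keyed hub, turning it until the key drops into the slot, and keep pushing until the collar is fully home on the hub's rim. Finish while still holding the probe pressed home against the spring, and leave the two bottles and the beaker alone.

Things in the scene. Friction and masses are not known exactly. Their poses are not given: they have to be found in the camera images.
- probe_grip (a point): Centre of the handle of the loose, upright probe (0.22 kg, 122 mm long). The grey plastic handle is square, 28 x 28 mm, 56 mm tall, axes square to its sides, z up. Below it: a round steel collar (48 mm across, 6 mm thick, underside 34 mm below this point), a steel shaft (22 mm diameter, 42 mm long), a tapering nose (18 mm long, flat tip 8 mm across).
- probe_tip (a point): Lowest point of the probe, on its axis, 94 mm below the handle's centre. Same axes.
- probe_collar (a point): Centre of the underside of the probe's collar, 60 mm above the tip, same axes. On the +x side a key, 7 mm wide, runs along the shaft and reaches 16 mm from the axis; it begins 27 mm above the tip and ends at the collar. Above the key a 9 mm wide tab on the collar reaches 34 mm from the axis and shows from above where the key is.
- stand: Fixed aluminium tube stand on a black foot (80 mm across): outside diameter 60 mm, bore 40 mm, 70 mm tall. Origin: centre of its underside. At the start the collar rests on the tube's rim, the shaft hanging loosely in the bore, key and tab towards the robot (world -x), turned up to 0.5 rad either way. The stand and the two blocks swap places between starts.
- pad_round_top (a point): Centre of the top of the round steel pad (26 mm diameter) on the lower of two square light-grey blocks (76 mm foot, 40 mm tall). The pad's top stands 8 mm above its block, 48 mm above the table. z up.
- pad_round (a joint): How far the round pad is pressed down, m: 0 free, 0.005 at its stop. A spring holds it up: 1.5 N starts it, 4 N takes it to the stop. A touch counts from 0.0015 m.
- pad_square_top (a point): Centre of the top of the square steel pad (26 x 26 mm) on the taller light-grey block (76 mm foot, 52 mm tall). The pad's top stands 8 mm above its block, 60 mm above the table. z up.
- pad_square (a joint): How far the square pad is pressed down, m; same spring and travel as the round pad.
- hub_mouth (a point): Centre of the steel hub's top rim, 85 mm above the table. Bore 25 mm, key slot 10 mm wide, reaching 19 mm from the axis, open to full depth. The slot lies towards this point's -x, turned by an unmeasured 0 to 0.4 rad either way: look from above or turn the probe to find it. Off the slot, the key lands on the rim with the collar still 33 mm up. The hub stays put under a light push.
- meter: Fixed light-grey box with a dark screen, 210 x 150 x 78 mm, that carries the hub. Origin on the table under the hub's axis; z up, x from the hub towards the screen (the same axes as hub_mouth). It reaches 60 mm from the hub to -x, 150 mm to +x, 75 mm to each side; the hub (about 50 mm across) stands 7 mm above its top, the screen panel up to 15 mm.
- plunger (a joint): How far the sprung brass plunger at the bottom of the bore is pressed down, m. The probe's tip meets it when the collar is still 9 mm above the rim; it reads 0.009 with the collar on the rim. It pushes back with 4 N at first, 10.5 N with the collar home, and lifts the probe if let go.
- reagent_mid (a point): Middle of a loose white bottle with a blue cap, 62 mm diameter, 125 mm tall. To be left alone.
- amber_mid (a point): Middle of a loose amber jar with a black cap, 58 mm diameter, 110 mm tall. To be left alone.
- beaker_mid (a point): Middle of a loose small glass beaker, 42 mm diameter, 55 mm tall. To be left alone.
Things that resemble listed ones, but are neither listed nor needed, are in the scene too. Leave any brown or purple look-alike of the part that bears probe_grip alone.

How it is judged (in metres and radians):
On the way, in this order (a step that is already met when the one before it is completed fails the run):
1. the probe's tip, held in the gripper, presses the round pad down (distance between probe_tip and pad_round_top below 0.014 m and value of joint pad_round above 0.0015 m and contact force between the fingers and probe above 1 N), for 0.1 s.
2. then it presses the square pad down (distance between probe_tip and pad_square_top below 0.014 m and value of joint pad_square above 0.0015 m and contact force between the fingers and probe above 1 N), for 0.1 s.
At the end, for the whole second after the job is handed in: The probe stands upright (within 0.1 rad) in the hub, its collar within 5 mm of the hub's axis and no more than 3 mm above the rim, the plunger pressed down by more than 5.5 mm, the probe at rest and still held by the fingers (more than 2 N) (horizontal distance between probe_collar and hub_mouth below 0.005 m and z of probe_collar in the frame of hub_mouth between -0.004 and 0.003 m and angle between probe_collar's own z axis and vertical below 0.1 rad and value of joint plunger above 0.0055 m and contact force between the fingers and probe above 2 N and linear speed of probe below 0.02 m/s); the arm keeps its last pose, push and grip.
It fails at once if a bottle or the beaker is shifted by more than 25 mm or tipped (distance of any of reagent_mid, amber_mid, beaker_mid from where it was at the start of the episode above 0.025 m).
It also fails if it takes over 70 s, if anything falls off the work surface, if the arm or the gripper's body presses on something with over 40 N, if the wrist force passes 120 N, or if a joint passes its speed limit or range.

## Working session

There is one attempt and no reset: what is moved stays moved. The work goes in short steps, each a Python script; the robot and the scene stay as the last script left them, time stands still between calls to the robot, and variables do not carry over. Pictures are saved under pics/ and viewed, and the job is handed in when it is done.

```bash
ls; mkdir -p pics; python3 - <<'E'
from workcell import ctrl
import cv2
for c in ("top","side"):
    im=ctrl.grab_frame(c); cv2.imwrite(f"pics/a_{c}.png",im[:,:,::-1])
    m=ctrl.camera_model(c); print(c,m)
    for n in ["probe_grip","stand","pad_round_top","pad_square_top","hub_mouth","meter","reagent_mid","amber_mid","beaker_mid"]:
        try: print(n,[( [round(float(v),3) for v in d["xyz"]],round(d["score"],2)) for d in ctrl.spot_in(n,c)])
        except Exception as e: print(n,repr(e))
s=ctrl.sense();print(s["time"],s["tcp_rot"],s["ee_pos"],s["finger_gap"],ctrl.tcp_to_grasp)
E
```

```text
pics
top {'mtx': array([[477.5954751 ,   0.        , 255.50014398],
       [  0.        , 477.5954751 , 190.38200028],
       [  0.        ,   0.        ,   1.        ]]), 'rvec': array([ 2.14325282, -2.19873307,  0.1291061 ]), 'tvec': array([0.09146455, 0.5625112 , 1.27719142])}
probe_grip [([0.535, 0.402, 0.091], 0.76), ([0.499, 0.218, 0.102], 0.71), ([0.373, 0.225, 0.094], 0.63), ([0.491, 0.317, 0.097], 0.54)]
stand [([0.453, 0.045, 0.049], 0.64), ([0.492, 0.208, 0.009], 0.62), ([0.729, 0.007, 0.113], 0.47)]
pad_round_top []
pad_square_top [([0.345, 0.128, 0.014], 0.71), ([0.628, 0.107, 0.056], 0.53)]
hub_mouth [([0.603, -0.287, 0.081], 0.83)]
meter [([0.605, -0.288, 0.079], 0.7)]
reagent_mid [([0.665, 0.264, 0.086], 0.56)]
amber_mid [([0.731, 0.004, 0.11], 0.76), ([0.498, 0.218, 0.098], 0.61)]
beaker_mid [([0.344, 0.129, 0.013], 0.57)]
side {'mtx': array([[395.63386256,   0.        , 256.84198031],
       [  0.        , 395.63386256, 186.39446338],
       [  0.        ,   0.        ,   1.        ]]), 'rvec': array([ 2.08751174, -0.35419838,  0.19469389]), 'tvec': array([-0.47789603,  0.20278823,  0.66567534])}
probe_grip [([0.488, 0.313, 0.092], 0.97), ([0.371, 0.218, 0.075], 0.88), ([0.495, 0.211, 0.098], 0.65), ([0.537, 0.393, 0.099], 0.58), ([0.594, -0.323, 0.08], 0.51)]
stand [([0.493, 0.194, 0.032], 0.66), ([0.726, -0.017, 0.066], 0.27)]
pad_round_top [([0.592, -0.327, 0.075], 0.57), ([0.456, 0.043, 0.048], 0.49)]
pad_square_top [([0.626, 0.099, 0.057], 0.6), ([0.723, -0.016, 0.066], 0.44)]
hub_mouth [([0.591, -0.324, 0.077], 0.86)]
meter [([0.591, -0.325, 0.081], 0.63)]
reagent_mid [([0.672, 0.249, 0.061], 0.95)]
amber_mid [([0.724, -0.017, 0.063], 0.94)]
beaker_mid [([0.348, 0.114, 0.039], 0.92)]
1.0 [  8.11338487  89.99588364 -56.91649399] [ 0.22162238 -0.47592765  0.23132774] 1.0034694182137391 0.0187
```

View pics/a_top.png

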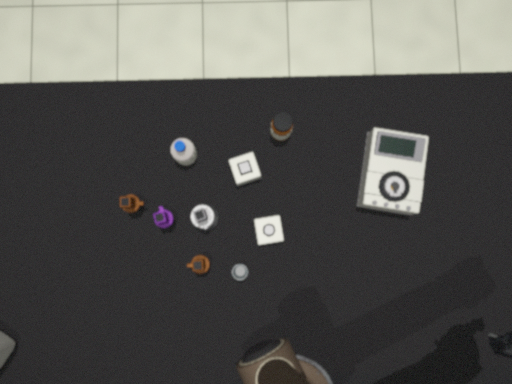

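View pics/a_side.png

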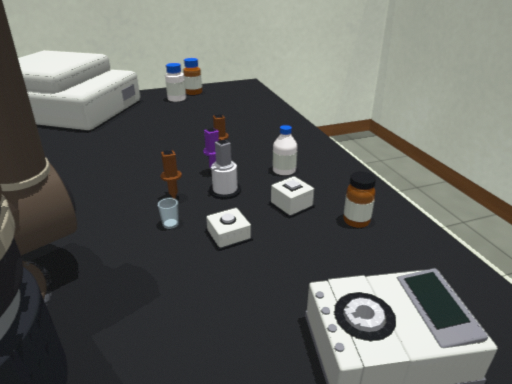

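The top view shows the grey probe in its stand at about (203,216), the round pad at (269,230), the square pad at (245,168) and the hub at (395,186). The orange-brown and purple probes are the look-alikes. I'll zoom in to measure.

```bash
cat > h.py <<'E'
import numpy as np, cv2
from workcell import ctrl
def pix2w(c,uv,z):
    m=ctrl.camera_model(c); R=cv2.Rodrigues(np.array(m["rvec"]))[0]; t=np.array(m["tvec"]).ravel()
    p=cv2.undistortPoints(np.array([[uv]],float),m["mtx"],None)[0,0]
    d=R.T@np.array([p[0],p[1],1]); o=-R.T@t
    return o+d*(z-o[2])/d[2]
def w2pix(c,P):
    m=ctrl.camera_model(c)
    return cv2.projectPoints(np.array(P,float).reshape(-1,1,3),m["rvec"],m["tvec"],m["mtx"],None)[0].reshape(-1,2)
def crop(c,u,v,r,k,fn,im=None):
    if im is None: im=ctrl.grab_frame(c)
    a=im[v-r:v+r,u-r:u+r,::-1]
    return cv2.resize(a,None,fx=k,fy=k,interpolation=cv2.INTER_CUBIC)
E
python3 - <<'E'
from h import *
t=cv2.imread("pics/a_top.png")[:,:,::-1]; s=cv2.imread("pics/a_side.png")[:,:,::-1]
A=[crop("top",*p,20,10,0,t) for p in [(203,216),(395,186)]]
B=[crop("top",*p,20,10,0,t) for p in [(269,230),(245,168)]]
cv2.imwrite("pics/b1.png",np.hstack(A)); cv2.imwrite("pics/b2.png",np.hstack(B))
C=[crop("side",*p,40,5,0,s) for p in [(225,168),(364,315)]]
cv2.imwrite("pics/b3.png",np.hstack(C))
E
```

```text
(no output)
```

View pics/b1.png

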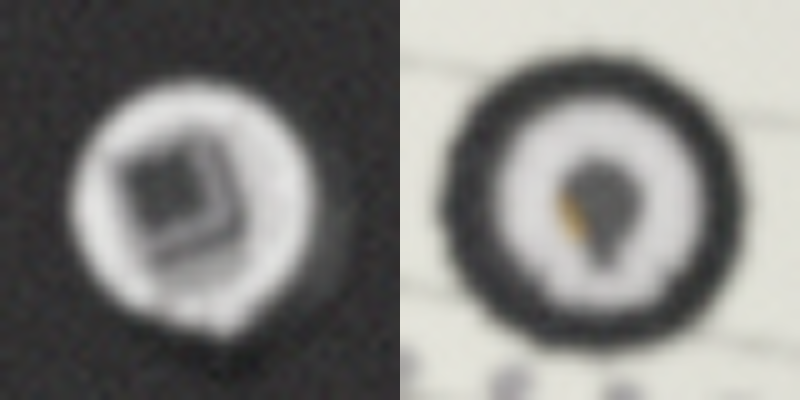

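View pics/b2.png

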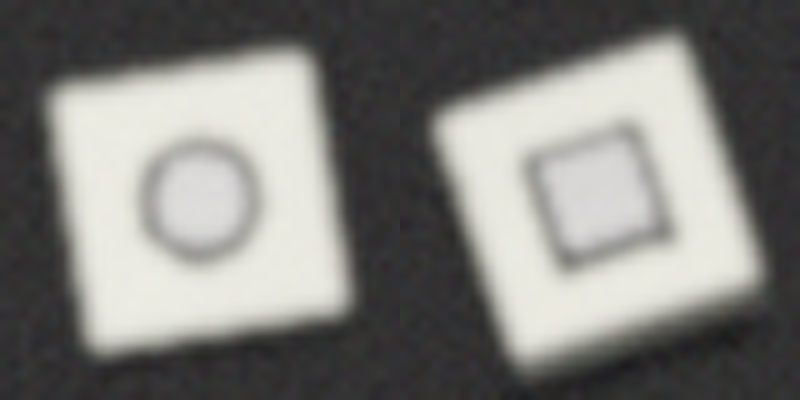

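View pics/b3.png

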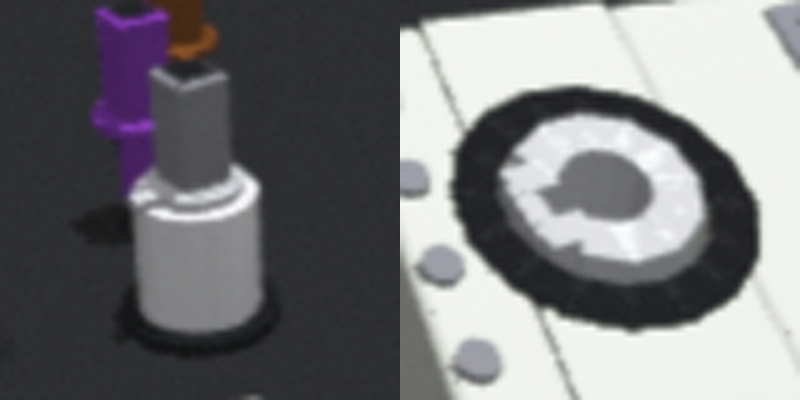

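```bash
cat > m.py <<'E'
from h import *
t=cv2.imread("pics/a_top.png")
def full(u0,v0,x,y,k=10,r=20): return np.array([u0-r+(x+.5)/k-.5, v0-r+(y+.5)/k-.5])
g=cv2.cvtColor(t,cv2.COLOR_BGR2GRAY)
def blob(u,v,r,lo,hi,pt=None):
    s=cv2.resize(g[v-r:v+r,u-r:u+r],None,fx=10,fy=10,interpolation=cv2.INTER_CUBIC)
    cs,_=cv2.findContours(((s>=lo)&(s<=hi)).astype(np.uint8),cv2.RETR_EXTERNAL,cv2.CHAIN_APPROX_NONE)
    c=max(cs,key=cv2.contourArea); return c,r
if __name__=="__main__":
    # hub mouth: ellipse of black ring (meter top z .078) and of steel rim (z .085)
    for name,(u,v),pts,z in [
      ("stand rim",(203,216),[(70,200),(315,200),(193,77),(110,110),(280,110),(280,290),(105,300)],.070),
      ("hub rim",(395,186),[(95,200),(305,200),(197,97),(125,130),(270,130),(270,270),(125,265)],.085),
      ("black ring",(395,186),[(40,200),(345,200),(195,50),(195,350),(85,95),(300,95),(300,305),(85,305)],.078),
      ("round",(269,230),[(140,200),(260,200),(200,140),(200,263)],.048),
      ("square",(245,168),[(128,157),(233,125),(272,237),(167,272)],.060)]:
        W=np.array([pix2w("top",full(u,v,*p),z)[:2] for p in pts])
        c,rad=cv2.minEnclosingCircle(W.astype(np.float32))
        A=np.c_[2*W,np.ones(len(W))]; s=np.linalg.lstsq(A,(W**2).sum(1),rcond=None)[0]
        R=np.sqrt(s[2]+s[0]**2+s[1]**2)
        print(name,s[:2].round(4),"r",R.round(4),"resid",(np.linalg.norm(W-s[:2],axis=1)-R).round(4))
    print("tab tip",pix2w("top",full(203,216,228,335),.073))
    for p in [(115,155),(190,125),(197,200),(145,222)]: print("handletop",pix2w("top",full(203,216,*p),.132))
    print("slot end",pix2w("top",full(395,186,202,268),.085), "bore c",pix2w("top",full(395,186,203,195),.085))
    for p in [(372,128),(428,135),(421,212),(358,207)]: print("box",pix2w("top",p,.078))
    for c in("top","side"):
        m=ctrl.camera_model(c);R=cv2.Rodrigues(m["rvec"])[0];print(c,-R.T@np.array(m["tvec"]).ravel())
E
python3 m.py
```

```text
stand rim [0.4964 0.2209] r 0.033 resid [-0.0009 -0.0006  0.0003 -0.0001  0.0006 -0.0003  0.001 ]
hub rim [ 0.5628 -0.2882] r 0.0269 resid [ 0.0007  0.001   0.0001 -0.0005 -0.0004 -0.0008 -0.0001]
black ring [ 0.5633 -0.2885] r 0.0401 resid [ 0.0004  0.0004 -0.0001 -0.0001 -0.0008  0.0005 -0.0008  0.0005]
round [0.4561 0.0451] r 0.0162 resid [-0.0002 -0.0002  0.0002  0.0002]
square [0.6244 0.1054] r 0.022 resid [ 0.0002 -0.0002  0.0002 -0.0002]
tab tip [0.46141173 0.21164148 0.073     ]
handletop [0.50539177 0.23371027 0.132     ]
handletop [0.51244964 0.21482818 0.132     ]
handletop [0.49358437 0.21333917 0.132     ]
handletop [0.48840837 0.22641688 0.132     ]
slot end [ 0.54436006 -0.28785271  0.085     ] bore c [ 0.56364571 -0.28922814  0.085     ]
box [ 0.71975714 -0.23885069  0.078     ]
box [ 0.69707511 -0.38818106  0.078     ]
box [ 0.49136736 -0.3562612   0.078     ]
box [ 0.50875474 -0.19082044  0.078     ]
top [0.42426267 0.09325771 1.32940088]
side [ 0.30078381 -0.59797386  0.51438091]
```

```bash
cat > ov.py <<'E'
from h import *
def circ(x,y,z,r): 
    a=np.linspace(0,2*np.pi,60); return np.c_[x+r*np.cos(a),y+r*np.sin(a),0*a+z]
def sq(x,y,z,h,yaw):
    P=np.array([[1,1],[1,-1],[-1,-1],[-1,1],[1,1]])*h; c,s=np.cos(yaw),np.sin(yaw)
    return np.c_[P@np.array([[c,s],[-s,c]])+[x,y],np.full(5,z)]
def probe(x,y,z,yaw): # z = tip
    L=[circ(x,y,z+.06,.024),circ(x,y,z+.066,.024),sq(x,y,z+.066,.014,yaw),sq(x,y,z+.122,.014,yaw)]
    c,s=np.cos(yaw),np.sin(yaw); R=np.array([[c,s],[-s,c]])
    tb=np.array([[.022,.0045],[.034,.0045],[.034,-.0045],[.022,-.0045]])@R+[x,y]
    L.append(np.c_[tb,np.full(4,z+.066)]); return L
def draw(im,c,curves,u,v,r,k,col=(0,0,255)):
    a=cv2.resize(im[v-r:v+r,u-r:u+r],None,fx=k,fy=k,interpolation=cv2.INTER_CUBIC)
    for P in curves:
        p=(w2pix(c,P)-[u-r,v-r]+.5)*k-.5
        cv2.polylines(a,[np.round(p).astype(np.int32)],False,col,1)
    return a
E
cat > o1.py <<'E'
from ov import *
import sys
t=cv2.imread("pics/a_top.png"); s=cv2.imread("pics/a_side.png")
st=[circ(.4964,.2209,.07,.03),circ(.4964,.2209,0.0,.04)]+probe(.4964,.2209,.010,np.radians(197))
hb=[circ(.5628,-.2885,.085,.0125),circ(.5628,-.2885,.085,.025)]
c,sn=np.cos(np.radians(176)),np.sin(np.radians(176))
sl=np.array([[.011,.005],[.019,.005],[.019,-.005],[.011,-.005]])@np.array([[c,sn],[-sn,c]])+[.5628,-.2885]
hb.append(np.c_[sl,np.full(4,.085)])
pd=[circ(.4561,.0451,.048,.013),sq(.6244,.1054,.060,.013,np.radians(18))]
cv2.imwrite("pics/%s1.png"%sys.argv[1],np.hstack([draw(t,"top",st,203,216,20,10),draw(s,"side",st,225,168,40,5)]))
cv2.imwrite("pics/%s2.png"%sys.argv[1],np.hstack([draw(t,"top",hb,395,186,20,10),draw(s,"side",hb,364,315,40,5)]))
cv2.imwrite("pics/%s3.png"%sys.argv[1],np.hstack([draw(s,"side",pd,228,225,25,8),draw(s,"side",pd,293,190,25,8)]))
E
python3 o1.py c
```

```text
(no output)
```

View pics/c1.png

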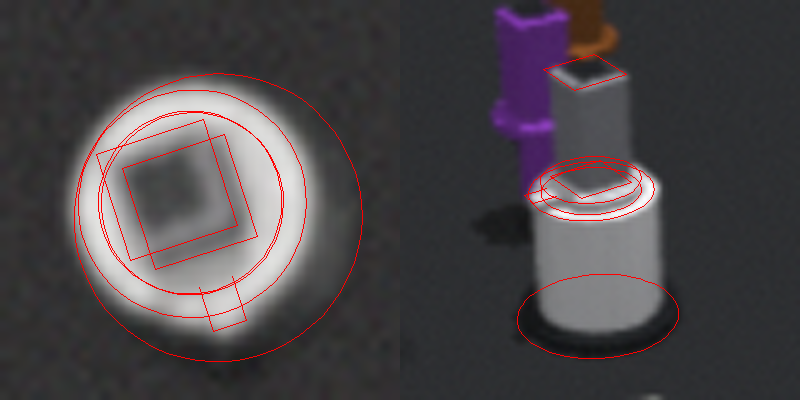

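View pics/c2.png

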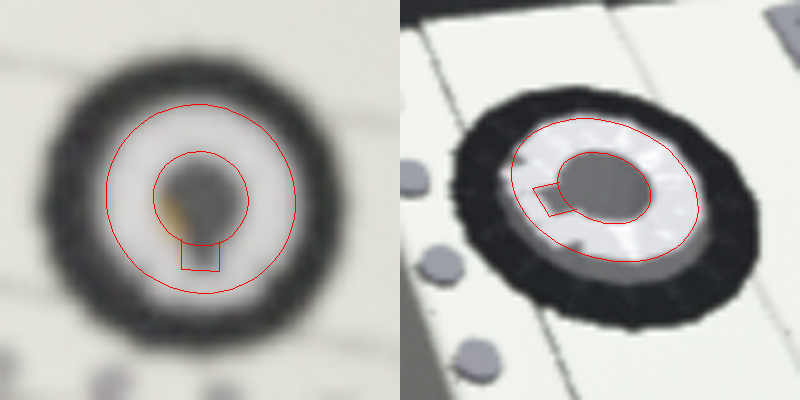

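View pics/c3.png

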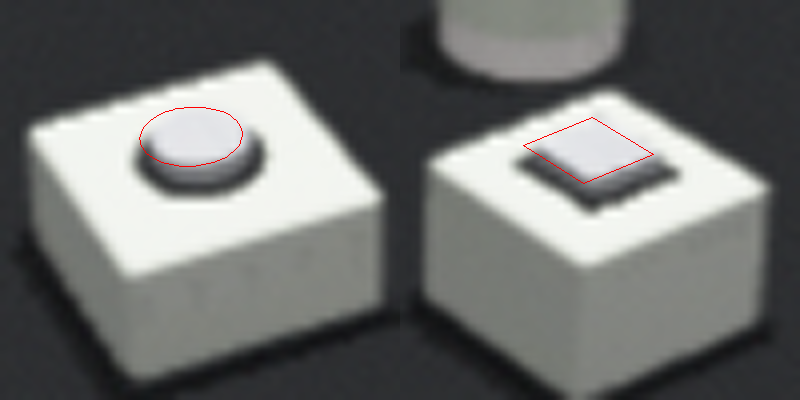

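Both views agree with the model to about 1–2 mm. Now I'll grasp with the jaws along heading 17° and lift, checking that the probe comes up.

```bash
cat >> h.py <<'E'
def st(msg=""):
    s=ctrl.sense(); print(msg,"t%.1f"%s["time"],"p",np.round(s["ee_pos"],4),"F",np.round(s["contact_force"],1),"M",np.round(s["torque"],2),"gap%.3f"%s["finger_gap"],"q6 %.0f"%s["q"][5]); return s
E
python3 - <<'E'
from h import *
o=[0,90,17]
q=ctrl.solve_ik([.4964,.2209,.20],o);print(q)
ctrl.move_ptp([.4964,.2209,.20],o); st("above")
hit=ctrl.line_to([.4964,.2209,.086],v=.1,stop_force=6); st("down %s"%hit)
ctrl.grip(0.0); st("grip")
im=ctrl.grab_frame("side"); cv2.imwrite("pics/d_side.png",im[:,:,::-1])
im=ctrl.grab_frame("top"); cv2.imwrite("pics/d_top.png",im[:,:,::-1])
E
```

```text
[23.9892567   9.27602434 -3.77036758 76.95360808  0.         96.9892567 ]
above t3.6 p [0.4967 0.2202 0.2   ] F [ 0.   0.1 -0. ] M [-0.02  0.04  0.04] gap0.997 q6 97
down False t4.9 p [0.4969 0.2211 0.0867] F [1.6 0.1 1.4] M [ 0.01  0.02 -0.  ] gap0.998 q6 97
grip t5.5 p [0.4967 0.221  0.0864] F [1.7 0.5 2.3] M [-0.03  0.05 -0.06] gap0.318 q6 97
```

View pics/d_side.png

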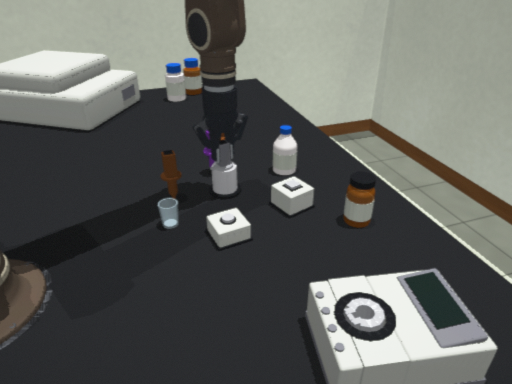

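The gap of 0.318 (about 27 mm) matches the handle, and the jaws are on the probe in the side view at (224,155). Next I'll lift it and move above the round pad.

```bash
python3 - <<'E'
from h import *
from ov import *
ctrl.line_to([.4964,.2209,.20],v=.12); st("lift")
ctrl.line_to([.4561,.0451,.16],v=.2); s=st("over")
ctrl.sleep(.3); s=st()
im=ctrl.grab_frame("side"); cv2.imwrite("pics/e_side.png",im[:,:,::-1])
p=s["ee_pos"]
C=probe(p[0],p[1],p[2]-.075-.0005,np.radians(197))
C+=[circ(p[0],p[1],p[2]-.0755,.004),circ(p[0],p[1],p[2]-.0755+.018,.011),circ(.4561,.0451,.048,.013)]
u,v=np.round(w2pix("side",[p[0],p[1],p[2]-.07])[0]).astype(int)
a=draw(im[:,:,::-1].copy(),"side",C,u,v,50,8); b=cv2.resize(im[v-50:v+50,u-50:u+50,::-1],None,fx=8,fy=8)
cv2.imwrite("pics/e1.png",np.hstack([a,b])[:, :]) if 0 else cv2.imwrite("pics/e1.png",cv2.resize(np.hstack([a,b]),(800,400)))
E
```

```text
lift t6.7 p [0.496  0.2207 0.1991] F [ 0.1 -0.3 -2.2] M [ 0.   -0.01  0.  ] gap0.324 q6 97
over t7.8 p [0.4564 0.0456 0.1602] F [-0.6  1.3 -1.9] M [-0.02 -0.01  0.03] gap0.321 q6 79
 t8.1 p [0.4563 0.0457 0.16  ] F [-0.1  0.4 -2.2] M [ 0.01  0.03 -0.01] gap0.317 q6 79
```

View pics/e1.png

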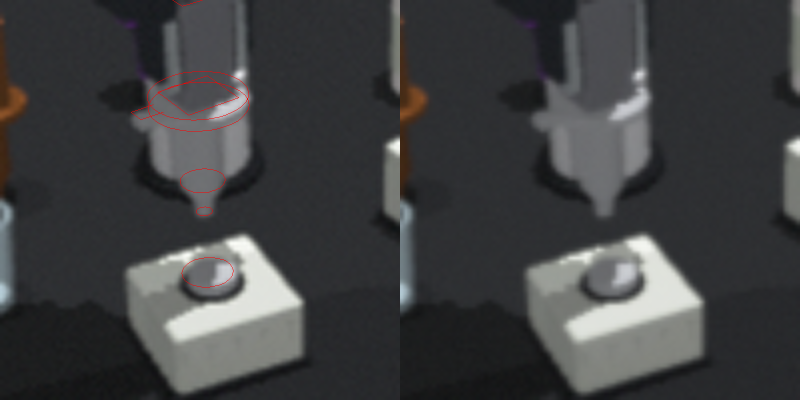

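The probe is held upright, and its tip at (205,210) in the crop matches the model. I'll press both pads now, keeping heading 17°.

```bash
python3 - <<'E'
from h import *
def press(x,y,zt):
    ctrl.line_to([x,y,zt+.075+.012],v=.1); ctrl.sleep(.2); st("pre")
    h=ctrl.line_to([x,y,zt+.075-.0055],v=.012,stop_force=6); st("press %s"%h)
    ctrl.sleep(.4); st("held")
press(.4561,.0451,.048)
ctrl.line_to([.4561,.0451,.17],v=.15)
ctrl.line_to([.6244,.1054,.17],v=.2)
press(.6244,.1054,.060)
im=ctrl.grab_frame("side"); cv2.imwrite("pics/f_side.png",cv2.resize(im[130:240,230:360,::-1],None,fx=5,fy=5))
ctrl.line_to([.6244,.1054,.20],v=.15); st("up")
E
```

```text
pre t8.7 p [0.4565 0.0451 0.1357] F [ 0.7  0.1 -2.2] M [-0.   -0.02 -0.01] gap0.320 q6 79
press True t10.0 p [0.456  0.0451 0.1192] F [-0.7 -0.9  4.3] M [-0.02  0.1  -0.01] gap0.320 q6 79
held t10.4 p [0.4561 0.0451 0.1192] F [ 0.1 -0.7  5.4] M [ 0.    0.11 -0.03] gap0.323 q6 79
pre t12.5 p [0.6247 0.1054 0.1479] F [-0.8 -0.6 -2.5] M [0.04 0.01 0.01] gap0.316 q6 83
press True t13.7 p [0.6244 0.1054 0.1313] F [ 0.8 -0.6  4.3] M [-0.03  0.06  0.03] gap0.318 q6 83
held t14.1 p [0.6243 0.1054 0.1312] F [-0.2  0.2  5.5] M [0.01 0.11 0.  ] gap0.320 q6 83
up t14.8 p [0.6241 0.1053 0.1988] F [ 0.2 -0.2 -2.6] M [-0.04  0.03 -0.01] gap0.319 q6 83
```

View pics/f_side.png

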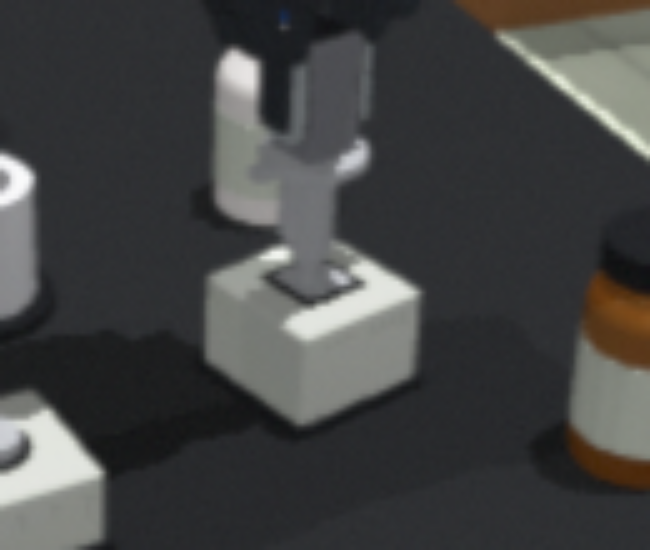

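Both pads went to their stops, with the tool force changing by about 7.7 N. Now the hub, with the key heading at 176°.

```bash
python3 - <<'E'
from h import *
from ov import *
x,y=.5634,-.2885; o=[0,90,-4]
ctrl.line_to([x,y,.20],v=.2,attitude=o); ctrl.line_to([x,y,.175],v=.1);ctrl.sleep(.3); s=st("over")
for c in ("side","top"):
    im=ctrl.grab_frame(c); p=s["ee_pos"]; t=p[2]-.076
    C=probe(p[0],p[1],t,np.radians(176))+[circ(p[0],p[1],t,.004),circ(p[0],p[1],t+.018,.011),circ(x,y,.085,.0125),circ(x,y,.085,.025)]
    u,v=np.round(w2pix(c,[p[0],p[1],.11])[0]).astype(int)
    r=45
    a=draw(im[:,:,::-1].copy(),c,C,u,v,r,8); b=cv2.resize(im[v-r:v+r,u-r:u+r,::-1],None,fx=8,fy=8,interpolation=cv2.INTER_CUBIC)
    cv2.imwrite(f"pics/g_{c}.png",cv2.resize(np.hstack([a,b]),(800,400)))
h=ctrl.line_to([x,y,.137],v=.04,stop_force=5); st("enter %s"%h)
E
```

```text
over t17.6 p [ 0.5637 -0.2887  0.1756] F [ 0.4  0.2 -1.9] M [-0.02  0.05 -0.07] gap0.324 q6 67
enter False t18.8 p [ 0.5636 -0.2886  0.1374] F [ 0.5  0.1 -1.7] M [ 0.08 -0.   -0.03] gap0.321 q6 67
```

View pics/g_side.png

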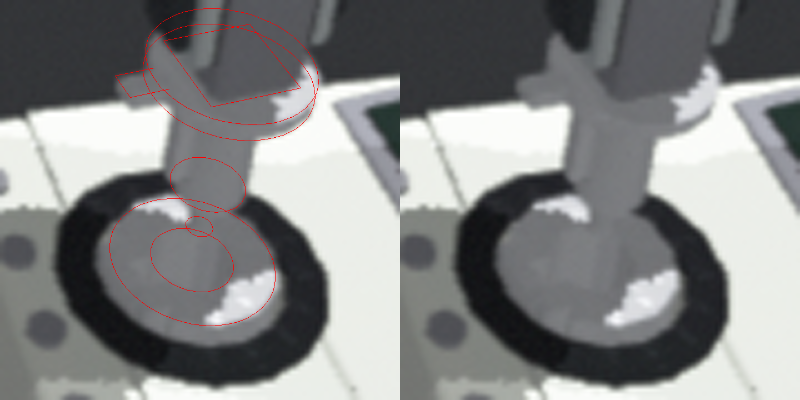

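The model and the picture match, with the tab at (545,85), and the tip entered freely without touching the bore. Next I'll lower the key gently.

```bash
python3 - <<'E'
from h import *
x,y=.5634,-.2885
h=ctrl.line_to([x,y,.113],v=.02,stop_force=5); st("key %s"%h); ctrl.sleep(.2); st()
E
```

```text
key False t20.2 p [ 0.5635 -0.2885  0.1132] F [-1.   0.1 -2.4] M [ 0.03 -0.   -0.  ] gap0.321 q6 67
 t20.4 p [ 0.5634 -0.2885  0.1131] F [ 0.3  0.1 -1.7] M [ 0.02  0.04 -0.05] gap0.323 q6 67
```

The key is in the slot with no side load. Now I'll push it home. The spring alone gives about 10.5 N, so a jump well above that means the collar is on the rim.

```bash
python3 - <<'E'
from h import *
from ov import *
x,y=.5634,-.2885
for z in (.1085,.105,.1025,.1015,.1005,.0995,.0985):
    h=ctrl.line_to([x,y,z],v=.015,stop_force=12 if z>.103 else 10); s=st("z%.4f %s"%(z,h))
    if s["contact_force"][2]>18: break
ctrl.sleep(.5); s=st("held")
for c in ("side","top"):
    im=ctrl.grab_frame(c); p=[x,y]; t=.025
    C=probe(x,y,t,np.radians(176))+[circ(x,y,.085,.025)]
    u,v=np.round(w2pix(c,[x,y,.10])[0]).astype(int); r=40
    a=draw(im[:,:,::-1].copy(),c,C,u,v,r,8); b=cv2.resize(im[v-r:v+r,u-r:u+r,::-1],None,fx=8,fy=8,interpolation=cv2.INTER_CUBIC)
    cv2.imwrite(f"pics/i_{c}.png",cv2.resize(np.hstack([a,b]),(800,400)))
E
```

```text
z0.1085 False t20.8 p [ 0.5636 -0.2886  0.1091] F [-0.5 -0.1  3.2] M [ 0.    0.09 -0.01] gap0.318 q6 67
z0.1050 False t21.2 p [ 0.5636 -0.2886  0.1054] F [0.  0.1 5.6] M [ 0.08  0.18 -0.  ] gap0.319 q6 67
z0.1025 False t21.5 p [ 0.5636 -0.2887  0.1031] F [-0.1  0.6  6.8] M [ 0.13  0.3  -0.02] gap0.320 q6 67
z0.1015 False t21.8 p [ 0.5637 -0.2887  0.1023] F [-1.7  0.6  7.5] M [0.13 0.37 0.05] gap0.321 q6 67
z0.1005 False t22.0 p [ 0.5637 -0.2887  0.1015] F [-2.3 -0.1  8.3] M [ 0.21  0.4  -0.04] gap0.323 q6 67
z0.0995 False t22.3 p [ 0.5637 -0.2887  0.1013] F [-3.5  1.3 12.6] M [0.4  0.81 0.02] gap0.323 q6 67
z0.0985 False t22.5 p [ 0.5637 -0.2887  0.1013] F [-3.8  1.4 18.2] M [ 0.6   1.33 -0.06] gap0.317 q6 67
held t23.0 p [ 0.5637 -0.2887  0.1013] F [-4.1  2.7 18.4] M [ 0.61  1.32 -0.02] gap0.319 q6 67
```

View pics/i_side.png

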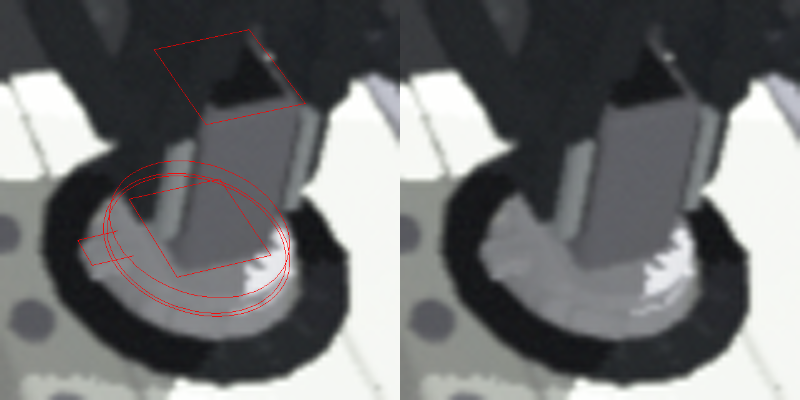

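The collar is seated: z stayed at 0.1013 while the force rose to 18 N, where spring-only travel had reached about 8 N. The side view shows it flush on the rim, with the probe upright in the jaws. Handing in.

```bash
python3 - <<'E'
from h import *
st(); ctrl.finish_job()
try: st("after")
except Exception as e: print(e)
E
```

```text
t23.1 p [ 0.5637 -0.2887  0.1013] F [-4.5  2.4 18.4] M [ 0.62  1.3  -0.03] gap0.323 q6 67
the job is handed in; nothing more can be done
the job is handed in; nothing more can be done
```

I took the probe from its stand, pressed both pads, seated it in the meter's hub and handed the job in at 23.1 s, still gripping and pushing. `finish_job` gives no verdict, so I have only my own checks below.

- **Pads:** I pressed the round pad first and then the square one, each held for about 0.4 s. The tool force changed by about 7.7 N each time, well past the 4 N that takes a pad to its stop. The pad joints themselves can't be read.
- **Hub:** I set the key to the slot angle measured in the pictures, and it dropped in first time without any searching. The plunger spring then built up to about 8 N on the tool.
- **Collar home:** The tool stopped at a height of 0.1013 m, against an expected 0.101 m, while the force rose to about 18 N. That means the collar is on the rim.
- **Grip and pose:** The last reading was steady, the finger gap still matched the handle, and the side picture showed the probe upright with its collar on the rim.
- **Side load:** There was a small sideways force of about 5 N and a 1.4 N m moment while pushing. Both are well within the limits.
- **Bottles and beaker:** The arm stayed clear of them throughout, but I took no final measurement of where they stand.

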